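Work the jammed wedge out of a coupon clamp and stack the coupon

TASK

The last tensile coupon is still locked in the wedge clamp. Work the tight wedge loose by its T-handle, coaxing one side and then the other, so that the clamp itself stays where it stands on the bench, and lay the wedge flat on the bench clear of the clamp. Then slide the coupon out of the clamp and lay it squarely on top of the stack of finished coupons, leaving everything else where it is.

Things in the scene. Friction and masses are not known exactly. Their poses are not given: they have to be found in the camera images.
- clamp: Blackened steel wedge clamp, loose on the bench on rubber feet, about 3.4 kg. Origin on the bench under the middle of its bridge; x along the wedge, T-handle on the -x side, z up. Base plate x -69 to +71, y +-70, top at z 20 mm. Bridge: posts x +-15, y 17 to 37 mm on either side, top at z 66 mm (cap screws 71). A straight pull on the jammed wedge drags the clamp; it slides from about 15 N.
- clamp_front (a point): Middle of the front (-x) top edge of the base plate: 69 mm from the clamp's origin, 20 mm above the bench. From here a channel 32 mm wide runs back along x between two low guide strips (y 16 to 24 mm, top at z 23.5 mm) under the bridge; the coupon lies in it and can leave it at this edge.
- clamp_rear (a point): Middle of the rear (+x) edge of the clamp's base plate, 71 mm from the clamp's origin.
- bar (a joint): Rise in m of the sprung pressure bar under the wedge: 0 with the wedge right home, 1 mm more for every 8 mm the wedge comes out, 0.0055 with the wedge gone. Its springs press the wedge against the bridge with 32 N at 0, falling evenly to nothing at the top. Its two cheeks straddle the coupon's waist: the coupon cannot slide out until the bar is up by over 3 mm.
- wedge: Bare steel wedge with T-handle, 0.2 kg, jammed between bar and bridge (friction about 0.6). 120 mm long, 24 wide, 19.5 thick at the tail, 4.5 at the nose. Origin mid-length on its flat underside, +x to the nose, z up. Starts 20 to 26 mm on the -x side of the clamp's origin, underside 35 mm up; loose when drawn back 35 mm, out after 65. It can swing about 0.35 rad either way between the posts.
- wedge_bar (a point): Middle of the T-handle: a round cross bar 8 mm thick and 144 mm long (ends 11 mm thick) along the wedge's y, 52 mm behind the wedge's origin (x -52 mm), 9 mm above its underside. At the start some 50 mm of the wedge's tail stand free between it and the bridge. Pulled at one end, the wedge swings and creeps out at less than half the force of a straight pull.
- coupon: Dog-bone test coupon, bare aluminium, 100 mm long, 5 thick, 45 g; two ends 30 x 30 mm, waist 16 mm wide. Origin at the centre of its underside, x along its length. It lies in the clamp's channel, underside 20 mm above the bench, waist under the bar, near end about 19 mm short of the base's front edge and free from above for some 35 mm. Slides easily on the base (friction 0.3).
- stack_top: Upper one of two like coupons stacked loose on the bench to the right of the clamp. Origin at the centre of its underside, 5 mm above the bench, x along its length, z up; its top is 10 mm above the bench.
- stack_low: Lower coupon of that stack, flat on the bench; same shape.
- loupe: Bystander: black round magnifier, 42 mm across, 30 mm high; origin at the centre of its underside.
- etch: Bystander: brown dropper bottle, 42 mm across, 113 mm tall; origin at the centre of its underside.
- specimen_0: Bystander: black round mounted specimen, 30 mm across, 19 mm high; origin at the centre of its underside.

How it is judged:
On the way:
1. the wedge is out of the clamp and lies on the bench clear of it (height (world z) of wedge below 0.006 m and angle between wedge's own z axis and vertical below 0.15 rad and horizontal distance between wedge and clamp above 0.1 m and value of joint bar above 0.0045 m), for 0.2 s.
At the end, for the whole second after the job is handed in: Wedge flat on the bench, over 100 mm from the clamp's origin; clamp within 20 mm of its start; coupon flat on the stack, within 10 mm lengthwise, 7 mm crosswise and 0.17 rad of the top coupon (either end first); stack moved under 15 mm; coupon and wedge at rest (height (world z) of wedge below 0.006 m and angle between wedge's own z axis and vertical below 0.15 rad and horizontal distance between wedge and clamp above 0.1 m and distance of clamp from where it was at the start of the episode below 0.02 m and x of coupon in the frame of stack_top between -0.01 and 0.01 m and y of coupon in the frame of stack_top between -0.007 and 0.007 m and z of coupon in the frame of stack_top between 0.0035 and 0.0065 m and angle between the x axis of coupon and the x axis of stack_top, either way round below 0.17 rad and distance of each of stack_top, stack_low from where it was at the start of the episode below 0.015 m and linear speed of each of coupon, wedge below 0.02 m/s); the robot touches nothing.
It fails at once if the clamp is dragged, turned or lifted by more than 20 mm (distance of clamp from where it was at the start of the episode above 0.02 m or distance of clamp_rear from where it was at the start of the episode above 0.03 m).
It fails at once if the magnifier, the bottle or the black specimen is shifted by more than 30 mm (distance of any of loupe, etch, specimen_0 from where it was at the start of the episode above 0.03 m).
It also fails if it takes over 72 s, if anything falls off the work surface, if the arm or the gripper's body presses on something with over 40 N, if the wrist force passes 120 N, or if a joint passes its speed limit or range.

ROBOT

A 6-joint arm with a two-finger parallel gripper is mounted at the origin on a cart in front of the work surface, level with it; the furniture and walls round the work are solid. World frame = base frame: x ahead of the robot, y to its left, z up, the work surface at z = 0. Lengths are in m, angles in rad, forces in N, time in s.
With the tool pointing down it reaches from about 0.35 to 0.85 m from the base axis. Payload 8.1 kg.
Tool frame: the origin (TCP) lies midway between the tips of the shut fingers; the grasp point (between the pads) lies 19 mm behind it (manip.tcp_to_grasp is the distance from the TCP to the grasp point, in m); z points along the fingers, y is the line along which they close (so a half turn about z gives the same grasp; the last joint's range is limited). The gripper opens to 93 mm and grips with 3 to 60 N. Pads are 15 mm wide; open, the fingers measure 128 mm over their backs; the gripper's body (75 mm by 188 mm) begins 65 mm behind the grasp point.
Start: joints at [-1.247, 0.13, 1.488, -0, 1.523, -0.085], TCP at [0.239, -0.551, 0.219] pointing down, gripper open.
Joint ranges: [-2.96, 2.96], [-0.89, 2.26], [0.02, 2.5], [-1.34, 4.48], [0, 2.73], [-2.66, 2.66]. Speed limits (rad/s): [2.39, 2.39, 2.79, 3.14, 3.14, 3.14].

INTERFACE

Orientations are given as a unit quaternion [w, x, y, z].
In Python, from bench import manip gives the robot as it stands.
- The arm moves only by the tool arm_command, never from a script. Its argument "series" is text: rows parted by semicolons, each of 4 numbers parted by spaces: the shift along the world's x, y, z normalised to -1 to 1, where 1 is 50 mm, then the turn about the world's z normalised to -1 to 1, where 1 is 8 degrees. A call has 1 to 8 rows; each row shifts and turns the commanded pose from where the row before left it; what a row does not reach is not made up. A row lasts 1/8 s, in which the tool goes at most 62.5 mm and 10.7 degrees, less where a joint would pass 70% of its speed; a pose out of reach is approached as far as the arm can. A call with a number of a shift or a turn outside -1 to 1 is refused whole. A call with a gripper value outside its range is refused whole. "claw" is the finger opening in mm, from 0 to 93, set as the call begins (left out, the last holds). The fingers move at their own pace and stop on an object; "grip_force" is the grip in N (left out, the last holds). Time passes only in rows, so rows that do not move let the fingers close. It gives the time, the measured TCP pose, the force, the opening and the grip force at its end, in the units of the state.
- manip.observe(): the state, without advancing time (a new reading comes with each control period).
- manip.grab_frame(name): name is "side" or "top" or "wrist"; returns a dict with "color" (420x560x3 uint8, red, green, blue), "mtx" (3x3 intrinsics, pixels), "xyz" and "attitude" of the camera in the world. Camera axes: x right, y down, z forward; pixel columns grow to the right and rows downward; lengths in m; the calibration is good to about 2 mm. The wrist camera is an equidistant fisheye: a pixel r from the principal point sees the ray r / f radians off the axis. A picture is of the moment at which its call begins. There is no depth.
- manip.finish_job(): hands the job in; it is judged then, once.
The state is a dict: "time_s": time; "joint_pos": joint angles; "qd": joint speeds; "tau": joint torques, N m; "eef_pos": TCP position; "ee_rot": TCP orientation; "ft_force": force on the tool from outside, world axes, zero at the start; "torque": the same for the moment, N m; "gripper_width": finger opening in m; "grasp_force": force on a finger pad.
Only numpy, scipy, OpenCV 4.12 (cv2) and the standard library are available. Lean on these libraries where they do the work, as an engineer would, in place of code of your own. Each camera call takes 0.05 s, during which the arm holds its last target. There are 200 camera calls.

## Working session

There is one attempt and no reset: what is moved stays moved. The work goes in short steps, Python scripts to look and compute and a tool call to move; the robot and the scene stay as the last step left them, time stands still between calls to the robot, and variables do not carry over. Pictures are saved under pics/ and viewed, at most 10 in all, crops included, and the job is handed in when it is done.

Besides the shell and the picture viewer there is one more tool, called after "Request:" by a JSON object that holds its "method" and its "body". arm_command: Moves the arm, as the interface text tells. Its arguments: {"type":"object","properties":{"series":{"type":"string"},"claw":{"type":"number"},"grip_force":{"type":"number"}},"required":["series"]}

```bash
mkdir -p pics; ls; cat > h.py <<'E'
import numpy as np, cv2, json
from bench import manip
from scipy.spatial.transform import Rotation as R
def grab(n,fn):
    f=manip.grab_frame(n); cv2.imwrite(f'pics/{fn}.png',cv2.cvtColor(f['color'],cv2.COLOR_RGB2BGR))
    np.savez(f'pics/{fn}.npz',mtx=f['mtx'],xyz=f['xyz'],att=f['attitude']); return f
def cam(fn):
    d=np.load(f'pics/{fn}.npz'); a=d['att']
    M=a if a.shape==(3,3) else R.from_quat(a,scalar_first=True).as_matrix()
    return d['mtx'],d['xyz'],M
def px2w(fn,u,v,z,fish=False):
    K,p,M=cam(fn); x=(u-K[0,2])/K[0,0]; y=(v-K[1,2])/K[1,1]
    if fish:
        r=np.hypot(x,y); s=np.sin(r)/max(r,1e-9); d=np.array([x*s,y*s,np.cos(r)])
    else: d=np.array([x,y,1.])
    d=M@d; return p+d*(z-p[2])/d[2]
def w2px(fn,X,fish=False):
    K,p,M=cam(fn); c=M.T@(np.array(X)-p)
    if fish:
        t=np.arctan2(np.hypot(c[0],c[1]),c[2]); q=c[:2]/np.hypot(c[0],c[1])*t
    else: q=c[:2]/c[2]
    return q*[K[0,0],K[1,1]]+K[:2,2]
E
python3 - <<'E'
from h import *
for n in('top','side'):
    f=grab(n,n+'0'); print(n,f['mtx'],f['xyz'],f['attitude'])
a=cv2.imread('pics/top0.png');b=cv2.imread('pics/side0.png')
cv2.imwrite('pics/t0b.png',cv2.resize(a,(800,600),interpolation=cv2.INTER_CUBIC))
cv2.imwrite('pics/s0b.png',cv2.resize(b,(800,600),interpolation=cv2.INTER_CUBIC))
print(manip.observe(),manip.tcp_to_grasp)
E
```

```text
pics
top [[517.13368328   0.         274.26784432]
 [  0.         517.13368328 212.4838504 ]
 [  0.           0.           1.        ]] [ 0.37161821 -0.24151477  0.89943352] [-0.07493909  0.72572652 -0.68000312  0.07280726]
side [[423.75782909   0.         275.30428574]
 [  0.         423.75782909 205.26374108]
 [  0.           0.           1.        ]] [0.48597292 0.38394107 0.63657456] [ 0.01791118 -0.01697003  0.91077146 -0.41217296]
{'time_s': 0.1, 'joint_pos': array([-1.24739726e+00,  1.31117816e-01,  1.48916375e+00, -3.18190248e-05,
        1.52299877e+00, -8.53993521e-02]), 'qd': array([ 8.11504333e-05, -2.47352967e-03, -3.78734947e-03,  5.33528576e-04,
        8.86468819e-04,  9.85281336e-04]), 'tau': array([ 1.52084809e-03, -5.61340821e+01, -4.93095052e+01,  7.70611363e-02,
        2.91983318e-02, -5.56491318e-05]), 'eef_pos': array([ 0.23834975, -0.55006504,  0.21767677]), 'ee_rot': array([-8.35985272e-04,  9.79182603e-01,  2.02979599e-01, -1.15958269e-04]), 'ft_force': array([ 0.01069413,  0.67673855, -0.25514124]), 'torque': array([0.00163347, 0.02494911, 0.01338022]), 'grasp_force': 0.0, 'gripper_width': 0.09285736898131479} 0.0188
```

View pics/t0b.png

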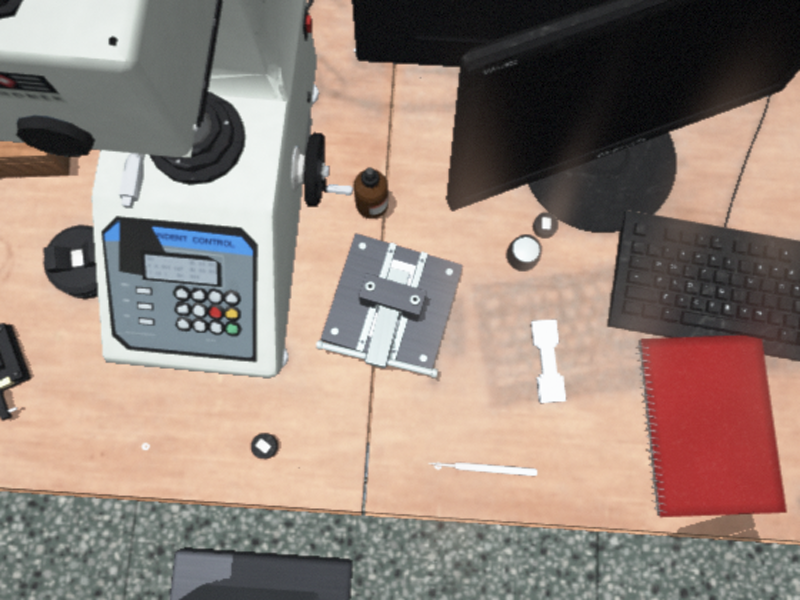

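View pics/s0b.png

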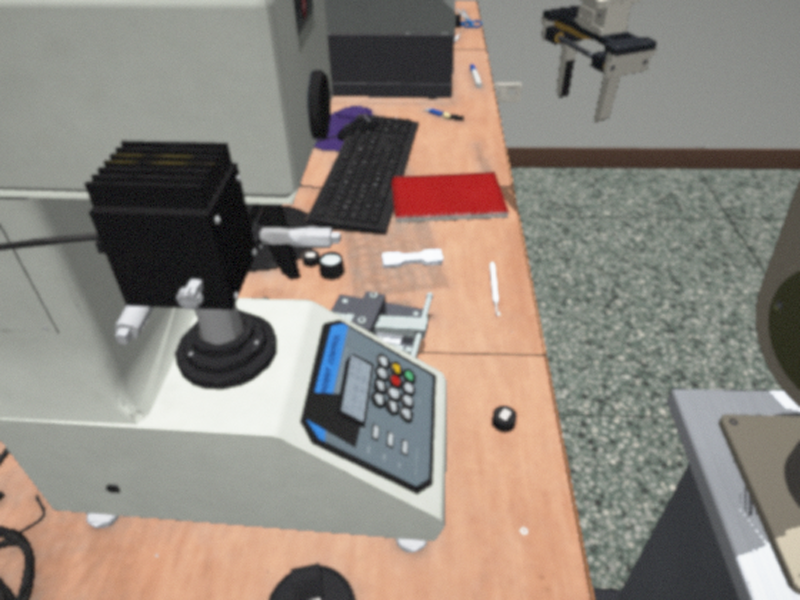

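The top view shows the clamp at about (390,305) in the 800-wide picture, with the T-handle from (320,345) to (437,375). The stack is at (547,362), the loupe at (523,252) and the bottle at (371,190). I'll enlarge the clamp and the stack.

```bash
python3 - <<'E'
from h import *
a=cv2.imread('pics/top0.png')
c=a[150:290,210:400]   # 190x140
cv2.imwrite('pics/c1.png',cv2.resize(c,(798,588),interpolation=cv2.INTER_CUBIC)) # x4.2
E
```

```text
(no output)
```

View pics/c1.png

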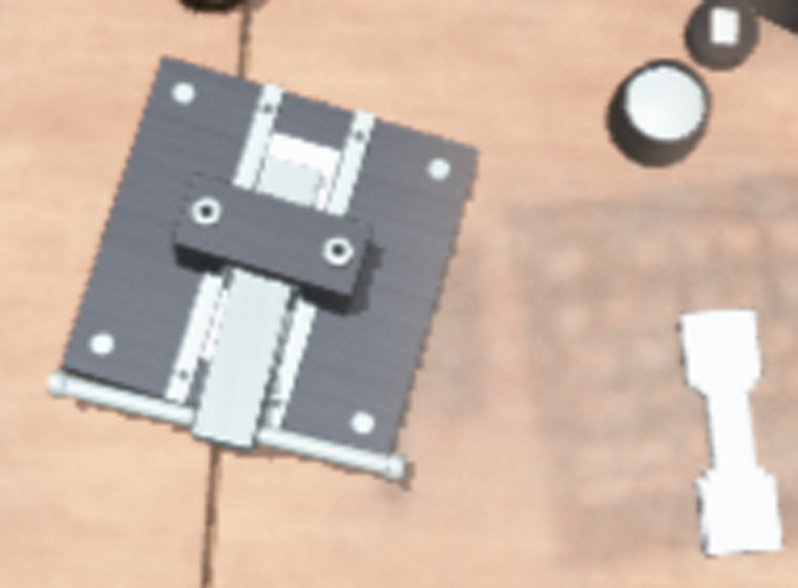

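```bash
python3 - <<'E'
from h import *
P=lambda u,v,z: px2w('top0',210+(u+.5)/4.2-.5,150+(v+.5)/4.2-.5,z)
rl,rr,fl=P(163,58,.02),P(478,150,.02),P(63,370,.02)
print(rl,rr,fl,np.linalg.norm(rl-rr),np.linalg.norm(rl-fl))
a=P(58,384,.044);b=P(400,468,.044);print('handle',a,b,(a+b)/2,np.linalg.norm(a-b),np.degrees(np.arctan2(*(a-b)[[1,0]])))
s1,s2=P(205,211,.071),P(339,250,.071);print('screws',s1,s2,(s1+s2)/2,np.degrees(np.arctan2(*(s1-s2)[[1,0]])))
yv=rl-rr; print('clamp yaw y',np.degrees(np.arctan2(yv[1],yv[0]))-90, 'x', np.degrees(np.arctan2(*(rl-fl)[[1,0]])))
q=[P(680,315,.01),P(757,310,.01),P(705,555,.01),P(780,550,.01)]
print('stack',sum(q)/4, np.degrees(np.arctan2(*((q[0]+q[1]-q[2]-q[3]))[[1,0]])))
print('loupe',P(667,100,.03),'spec',P(724,26,.019),'etch',px2w('top0',371*.7,177*.7,.11),'black2',px2w('top0',264*.7,446*.7,.019))
print('machine corner',px2w('top0',275*.7,375*.7,.0),px2w('top0',285*.7,355*.7,.0),px2w('top0',300*.7,170*.7,.1),px2w('top0',350*.7,188*.7,.1))
E
```

```text
[ 0.64403906 -0.18126071  0.02      ] [ 0.61262816 -0.31587366  0.02      ] [ 0.50839986 -0.15039433  0.02      ] 0.13822912731168535 0.13910688366132581
handle [ 0.49892107 -0.15137299  0.044     ] [ 0.47431861 -0.28892529  0.044     ] [ 0.48661984 -0.22014914  0.044     ] 0.13973516746898243 79.85936772611336
screws [ 0.56693377 -0.20586593  0.071     ] [ 0.55474806 -0.25918755  0.071     ] [ 0.56084091 -0.23252674  0.071     ] 77.12713460475906
clamp yaw y -13.134512182146167 x -12.820043646690714
stack [ 0.50248004 -0.42595016  0.01      ] 6.883502524847395
loupe [ 0.6365468  -0.39258513  0.03      ] spec [ 0.67415084 -0.41779058  0.019     ] etch [ 0.68396098 -0.20063133  0.11      ] black2 [ 0.37871006 -0.09455983  0.019     ]
machine corner [ 0.46434476 -0.09622313  0.        ] [ 0.48959695 -0.10605743  0.        ] [ 0.6910413  -0.11805696  0.1       ] [ 0.673012  -0.1770839  0.1      ]
```

Request:
{"method": "arm_command", "body": {"series": "0.69 0.81 0 -0.52;0.69 0.81 0 -0.52;0.69 0.81 0 -0.52;0.69 0.81 0 -0.52;0.69 0.81 0 -0.52;0.69 0.81 0 -0.52;0.69 0.81 0 -0.52;0.70 0.81 0 -0.52", "claw": 46, "grip_force": 40}}

```text
time_s: 1.1
eef_pos: [0.5157, -0.225, 0.2183]
ee_rot: [-0.0, 0.996, -0.087, -0.0]
ft_force: [1.0, -0.9, -0.5]
gripper_width: 0.0462
grasp_force: 0.0
```

Request:
{"method": "arm_command", "body": {"series": "0 0 -0.8 0;0 0 -0.8 0;0 0 0 0;0 0 0 0"}}

```text
time_s: 1.6
eef_pos: [0.5154, -0.2269, 0.1399]
ee_rot: [0.0, 0.996, -0.086, 0.0]
ft_force: [0.4, -0.1, 0.2]
gripper_width: 0.0461
grasp_force: 0.0
```

```bash
python3 - <<'E'
from h import *
s=manip.observe();print(s['eef_pos'],s['ee_rot'],s['joint_pos'])
f=grab('wrist','w1');print(f['xyz'],f['attitude'],f['mtx'])
a=cv2.imread('pics/w1.png');cv2.imwrite('pics/w1b.png',cv2.resize(a,(800,600),interpolation=cv2.INTER_CUBIC))
E
```

```text
[ 0.51541139 -0.2269362   0.13993703] [ 1.85794203e-04  9.96292253e-01 -8.60321694e-02  4.21041134e-04] [-5.05802945e-01  8.08285645e-02  1.68673508e+00  3.84038125e-06
  1.37310859e+00  1.23726995e+00]
[ 0.59592065 -0.24088691  0.30691062] [-0.09635098 -0.63652815  0.75669305  0.11385969] [[325.1922621    0.         280.52243831]
 [  0.         325.1922621  209.07202027]
 [  0.           0.           1.        ]]
```

View pics/w1b.png

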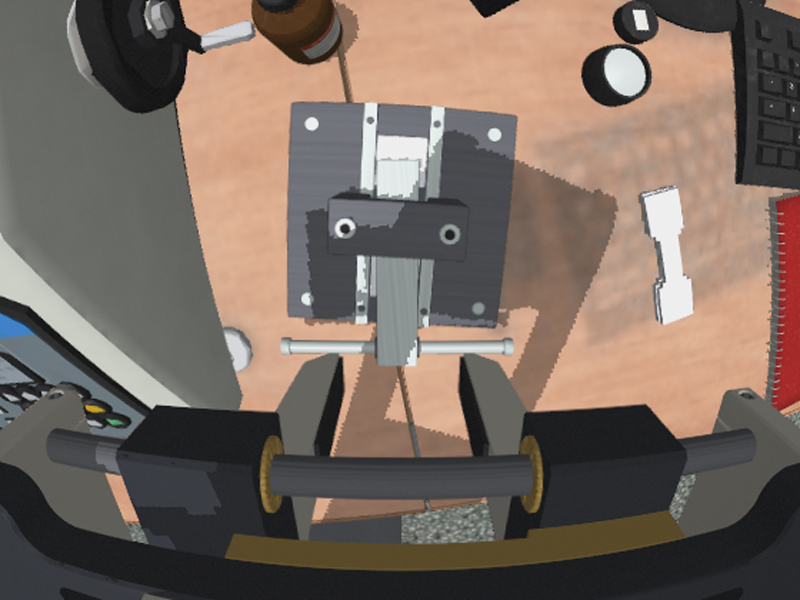

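The wedge lies centred between the fingers. The handle ends are at (284,346) and (510,346), and the cap screws at (345,229) and (450,235). I'll refine from these.

```bash
python3 - <<'E'
from h import *
P=lambda u,v,z: px2w('w1',u*.7,v*.7,z,True)
a,b=P(284,346,.044),P(510,346,.044);print('handle',(a+b)/2,np.linalg.norm(a-b),np.degrees(np.arctan2(*(a-b)[[1,0]])))
a,b=P(345,229,.071),P(450,235,.071);print('screws',(a+b)/2,np.linalg.norm(a-b),np.degrees(np.arctan2(*(a-b)[[1,0]])))
q=[P(642,192,.01),P(675,187,.01),P(657,322,.01),P(692,312,.01)]
print('stack',sum(q)/4, np.degrees(np.arctan2(*((q[0]+q[1]-q[2]-q[3]))[[1,0]])))
print('wedge edges',P(377,262,.045),P(416,262,.045))
E
```

```text
handle [ 0.4857543  -0.21952073  0.044     ] 0.1416164906264095 80.16228350727778
screws [ 0.55977838 -0.23314814  0.071     ] 0.05410430473543254 76.78003783513604
stack [ 0.50435813 -0.42490432  0.01      ] 7.111109036863398
wedge edges [ 0.54041407 -0.21755608  0.045     ] [ 0.53654503 -0.23974532  0.045     ]
```

Request:
{"method": "arm_command", "body": {"series": "0 0.04 -0.8 0;0 0 -0.8 0;0 0 -0.48 0;0 0 0 0;0 0 0 0"}}

```text
time_s: 2.28
eef_pos: [0.5166, -0.2256, 0.0372]
ee_rot: [0.001, 0.996, -0.086, 0.002]
ft_force: [-0.6, 0.1, -0.2]
gripper_width: 0.046
grasp_force: 0.0
```

Request:
{"method": "arm_command", "body": {"series": "0 0 0 0;0 0 0 0;0 0 0 0;0 0 0 0", "claw": 10, "grip_force": 45}}

```text
time_s: 2.78
eef_pos: [0.5155, -0.2247, 0.0352]
ee_rot: [0.0, 0.996, -0.086, 0.0]
ft_force: [-0.9, 0.2, 3.1]
gripper_width: 0.0234
grasp_force: 45.0
```

Request:
{"method": "arm_command", "body": {"series": "-0.029 -0.057 0 0.5;-0.029 -0.057 0 0.5;-0.029 -0.057 0 0.5"}}

```text
time_s: 3.15
eef_pos: [0.5129, -0.2338, 0.0355]
ee_rot: [0.001, 1.0, 0.02, 0.002]
ft_force: [9.9, -1.7, -4.3]
gripper_width: 0.0235
grasp_force: 45.1
```

Request:
{"method": "arm_command", "body": {"series": "0 0.063 0 -0.5;0 0.063 0 -0.5;0 0.063 0 -0.5;0 0.063 0 -0.5"}}

```text
time_s: 3.65
eef_pos: [0.5133, -0.221, 0.0357]
ee_rot: [0.001, 0.993, -0.122, 0.003]
ft_force: [10.1, -0.9, -1.9]
gripper_width: 0.0235
grasp_force: 45.0
```

```bash
python3 - <<'E'
from h import *
s=manip.observe();print(s['ft_force'],s['torque'],s['gripper_width'])
grab('top','top1');a=cv2.imread('pics/top0.png')[150:290,210:400];b=cv2.imread('pics/top1.png')[150:290,210:400]
o=np.hstack([cv2.resize(x,(400,295),interpolation=cv2.INTER_CUBIC) for x in(a,b)])
cv2.imwrite('pics/cmp1.png',o)
# clamp shift by phase/template on rear part of the plate + bridge
for (y0,y1,x0,x1) in[(30,215-150,0,0)]: pass
g0=cv2.imread('pics/top0.png');g1=cv2.imread('pics/top1.png')
for n,(u,v) in dict(screwL=(205,211),screwR=(339,250),dotRL=(183,92),dotRR=(438,168),dotFL=(101,344)).items():
    u=int(210+u/4.2);v=int(150+v/4.2)
    T=g0[v-5:v+6,u-5:u+6];r=cv2.matchTemplate(g1[v-17:v+18,u-17:u+18],T,cv2.TM_CCOEFF_NORMED)
    m=cv2.minMaxLoc(r);print(n,m[1],m[3][0]-12,m[3][1]-12)
E
```

```text
[10.07438395 -0.92391289 -1.92777982] [-0.13232284 -1.72366406  0.29455864] 0.023487225701239622
screwL 0.16183792054653168 -5 -6
screwR 0.3501151502132416 10 -12
dotRL 0.40379154682159424 -5 -8
dotRR 0.32575342059135437 12 -11
dotFL 0.5050126910209656 -2 -4
```

```bash
cat >> h.py <<'E'
def ortho(fn,z,cx,cy,h=.06,res=.0005,fish=True):
    g=cv2.imread(f'pics/{fn}.png'); n=int(2*h/res)
    X=cx+h-np.arange(n)*res; Y=cy+h-np.arange(n)*res   # rows: x down, cols: y to right
    YY,XX=np.meshgrid(Y,X); K,p,M=cam(fn)
    c=(np.stack([XX,YY,np.full_like(XX,z)],-1)-p)@M
    if fish:
        r=np.hypot(c[...,0],c[...,1]);k=np.arctan2(r,c[...,2])/np.maximum(r,1e-9)
    else: k=1/c[...,2]
    return cv2.remap(g,(c[...,0]*k*K[0,0]+K[0,2]).astype(np.float32),(c[...,1]*k*K[1,1]+K[1,2]).astype(np.float32),cv2.INTER_LINEAR)
def clampshift(fn):
    grab('wrist',fn); out=[]
    for x,y in((.5659,-.2068),(.5537,-.2595)):
        T=ortho('w1',.071,x,y,.0075); S=ortho(fn,.071,x,y,.03)
        r=cv2.matchTemplate(S,T,cv2.TM_CCOEFF_NORMED);m=cv2.minMaxLoc(r);j,i=m[3]
        out.append((round(m[1],2),round((45-i)*.5,1),round((45-j)*.5,1)))
    return out  # score, dx mm, dy mm
E
python3 - <<'E'
from h import *
print(clampshift('w2'))
E
```

```text
[(0.86, 0.0, 0.0), (0.98, 0.0, 0.0)]
```

Request:
{"method": "arm_command", "body": {"series": "0.002 0.091 0 -0.625;0.002 0.091 0 -0.625;-0.038 -0.083 0 0.625;-0.038 -0.083 0 0.625;-0.038 -0.083 0 0.625;-0.038 -0.083 0 0.625;-0.038 -0.083 0 0.625"}}

```text
time_s: 4.62
eef_pos: [0.505, -0.2334, 0.0363]
ee_rot: [0.001, 1.0, 0.011, 0.004]
ft_force: [13.0, -2.3, -2.8]
gripper_width: 0.0235
grasp_force: 45.1
```

```bash
python3 - <<'E'
from h import *
print(clampshift('w3'))
E
```

```text
[(0.83, 0.0, 0.0), (0.98, 0.0, 0.0)]
```

Request:
{"method": "arm_command", "body": {"series": "0.006 0.099 0 -0.625;0.006 0.099 0 -0.625;0.006 0.099 0 -0.625;0.006 0.099 0 -0.625;0.006 0.099 0 -0.625"}}

```text
time_s: 5.3
eef_pos: [0.5063, -0.2086, 0.0365]
ee_rot: [0.001, 0.978, -0.208, 0.004]
ft_force: [10.8, -2.6, -0.6]
gripper_width: 0.0237
grasp_force: 45.0
```

```bash
python3 - <<'E'
from h import *
print(clampshift('w4'))
a=cv2.imread('pics/w4.png');cv2.imwrite('pics/w4b.png',a)
E
```

```text
[(0.88, 0.0, 0.0), (0.98, 0.0, 0.0)]
```

View pics/w4b.png

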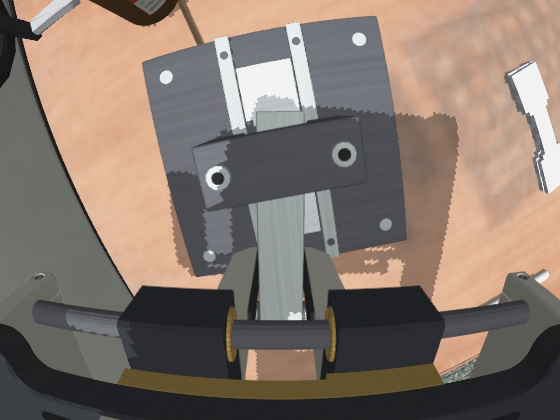

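The wedge is being drawn out, with its nose now just behind the bridge at (280,118). The clamp has not moved. I'll carry on.

Request:
{"method": "arm_command", "body": {"series": "-0.043 -0.099 0 0.625;-0.043 -0.099 0 0.625;-0.043 -0.099 0 0.625;-0.043 -0.099 0 0.625;-0.043 -0.099 0 0.625"}}

```text
time_s: 5.98
eef_pos: [0.4957, -0.2336, 0.0367]
ee_rot: [0.002, 1.0, 0.011, 0.004]
ft_force: [12.3, -2.0, 0.1]
gripper_width: 0.0235
grasp_force: 45.0
```

Request:
{"method": "arm_command", "body": {"series": "0.006 0.115 0 -0.625;0.006 0.115 0 -0.625;0.006 0.115 0 -0.625;0.006 0.115 0 -0.625;0.006 0.115 0 -0.625"}}

```text
time_s: 6.6
eef_pos: [0.497, -0.2046, 0.0368]
ee_rot: [0.001, 0.978, -0.208, 0.004]
ft_force: [8.2, -2.5, 2.4]
gripper_width: 0.0233
grasp_force: 45.0
```

```bash
python3 - <<'E'
from h import *
print(clampshift('w5'))
E
```

```text
[(0.88, 0.0, 0.0), (0.91, 0.0, 0.0)]
```

Request:
{"method": "arm_command", "body": {"series": "-0.051 -0.114 0 0.625;-0.051 -0.114 0 0.625;-0.051 -0.114 0 0.625;-0.051 -0.114 0 0.625;-0.051 -0.114 0 0.625"}}

```text
time_s: 7.28
eef_pos: [0.4834, -0.2333, 0.0365]
ee_rot: [0.001, 1.0, 0.011, 0.003]
ft_force: [4.8, -0.5, 4.4]
gripper_width: 0.0238
grasp_force: 45.0
```

Request:
{"method": "arm_command", "body": {"series": "-0.002 0.134 0 -0.625;-0.002 0.134 0 -0.625;-0.002 0.134 0 -0.625;-0.002 0.134 0 -0.625"}}

```text
time_s: 7.78
eef_pos: [0.4824, -0.2058, 0.0361]
ee_rot: [0.001, 0.986, -0.165, 0.002]
ft_force: [2.3, -0.2, 4.8]
gripper_width: 0.0234
grasp_force: 45.0
```

```bash
python3 - <<'E'
from h import *
print(clampshift('w6'))
E
```

```text
[(0.82, 0.0, 0.0), (0.95, 0.0, 0.0)]
```

Request:
{"method": "arm_command", "body": {"series": "-0.136 -0.057 0 0.375;-0.136 -0.057 0 0.375;-0.117 0.027 0 0;-0.117 0.027 0 0;-0.117 0.027 0 0;-0.15 0.035 0 0;-0.15 0.035 0 0;0 0 0 0"}}

```text
time_s: 8.82
eef_pos: [0.4337, -0.2031, 0.0346]
ee_rot: [-0.0, 0.994, -0.112, -0.0]
ft_force: [0.4, 0.4, -2.7]
gripper_width: 0.0238
grasp_force: 45.0
```

```bash
python3 - <<'E'
from h import *
print(clampshift('w7'))
E
```

```text
[(0.45, -12.5, -4.5), (0.35, -5.0, 5.5)]
```

View pics/w7.png

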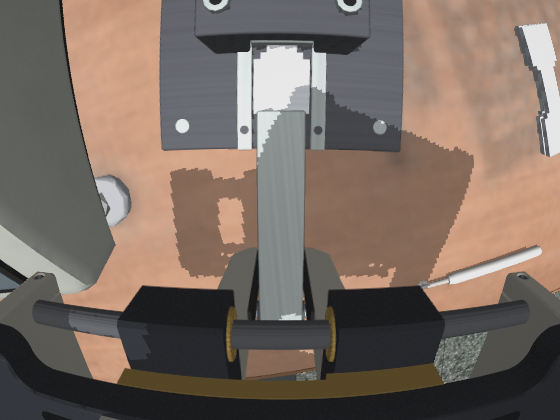

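```bash
python3 - <<'E'
from h import *
P=lambda u,v:px2w('top0',u*.7,v*.7,0).round(3)
for n,u,v in[('edge',365,512),('edge',100,495),('edge',600,532),('scalp',432,464),('scalp',537,472),('nb',655,512),('nbTL',641,340)]:print(n,P(u,v))
Q=lambda u,v,z:px2w('w7',u,v,z,True).round(4)
print('base front corners',Q(162,150,.02),Q(401,150,.02),'coupon corners at bridge',Q(253,100,.025),Q(311,100,.025),'nose',Q(282,110,.035))
print(manip.observe()['joint_pos'])
E
```

```text
edge [ 0.311 -0.217  0.   ]
edge [0.31  0.096 0.   ]
edge [ 0.306 -0.493  0.   ]
scalp [ 0.371 -0.293  0.   ]
scalp [ 0.37  -0.418  0.   ]
nb [ 0.333 -0.558  0.   ]
nbTL [ 0.537 -0.542  0.   ]
base front corners [ 0.5093 -0.1495  0.02  ] [ 0.4783 -0.2856  0.02  ] coupon corners at bridge [ 0.5229 -0.2085  0.025 ] [ 0.5161 -0.2387  0.025 ] nose [ 0.514  -0.2223  0.035 ]
[-5.44846588e-01 -2.07350369e-02  1.99710656e+00  3.15937234e-05
  1.16493591e+00  1.25060577e+00]
```

Request:
{"method": "arm_command", "body": {"series": "-0.15 0 0.35 -0.5;-0.15 0 0.35 -0.95;-0.15 0 0 -0.95;-0.15 0 0 -0.95;0 0 0 -0.95;0 0 0 -0.95;0 0.3 0 -0.95;0 0.28 0 -0.95"}}

```text
time_s: 9.88
eef_pos: [0.4046, -0.1741, 0.0698]
ee_rot: [-0.0, 0.817, -0.576, 0.0]
ft_force: [-0.2, 0.7, -1.2]
gripper_width: 0.0234
grasp_force: 45.0
```

Request:
{"method": "arm_command", "body": {"series": "0 0 -0.5 -0.6;0 0 -0.5 0;0 0 -0.2 0;0 0 -0.1 0;0 0 0 0"}}

```text
time_s: 10.5
eef_pos: [0.4047, -0.1745, 0.005]
ee_rot: [-0.0, 0.794, -0.608, 0.0]
ft_force: [-0.1, -0.5, -2.2]
gripper_width: 0.0235
grasp_force: 45.0
```

```bash
python3 - <<'E'
from h import *
grab('wrist','w8'); s=manip.observe();print(s['joint_pos'],s['eef_pos'],s['ft_force'])
E
```

```text
[-5.23552437e-01 -7.98820345e-02  2.11569489e+00 -4.44647243e-06
  1.10479634e+00  2.35377487e+00] [ 0.4048668  -0.17460759  0.00534186] [-0.41452574  0.94622997 -1.17188089]
```

View pics/w8.png

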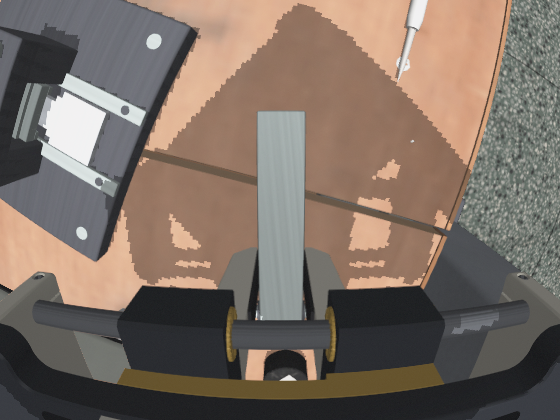

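The wedge is held low over free bench, with its nose at (281,112), clear of the scalpel and the specimen. I'll lower it and release.

Request:
{"method": "arm_command", "body": {"series": "0 0 -0.06 0;0 0 0 0"}}

```text
time_s: 10.8
eef_pos: [0.4045, -0.1743, 0.0018]
ee_rot: [-0.0, 0.794, -0.608, 0.0]
ft_force: [0.4, 0.1, -1.7]
gripper_width: 0.0234
grasp_force: 45.0
```

Request:
{"method": "arm_command", "body": {"series": "0 0 0 0;0 0 0 0;0 0 0 0;0 0 0 0", "claw": 44}}

```text
time_s: 11.3
eef_pos: [0.4044, -0.1743, 0.0017]
ee_rot: [-0.0, 0.794, -0.608, 0.0]
ft_force: [-0.2, 0.6, -0.6]
gripper_width: 0.0438
grasp_force: 0.0
```

Request:
{"method": "arm_command", "body": {"series": "0 0 0.4 0;0 0 0.7 0.4;0.3 -0.1 0.7 0.97;0.3 -0.2 0 0.97;0.3 -0.2 0 0.97;0.3 -0.2 0 0.97;0.3 -0.2 0 0.97;0.3 -0.2 0 0.97", "claw": 44}}

```text
time_s: 12.3
eef_pos: [0.4948, -0.2295, 0.0915]
ee_rot: [-0.0, 0.977, -0.215, -0.0]
ft_force: [0.5, 0.3, 0.3]
gripper_width: 0.0441
grasp_force: 0.0
```

Request:
{"method": "arm_command", "body": {"series": "0.26 0.054 0 0.75;0.26 0.054 0 0.75;0 0 -0.5 0;0 0 -0.6 0;0 0 0 0;0 0 0 0", "claw": 0, "grip_force": 20}}

```text
time_s: 13.05
eef_pos: [0.5207, -0.2241, 0.0376]
ee_rot: [0.0, 0.993, -0.114, 0.0]
ft_force: [0.1, 0.4, 0.7]
gripper_width: 0.0005
grasp_force: 0.0
```

```bash
python3 - <<'E'
from h import *
print(clampshift('w9')); s=manip.observe();print(s['eef_pos'],s['ft_force'])
E
```

```text
[(0.9, 0.0, 0.0), (0.98, 0.0, 0.0)]
[ 0.5212212  -0.22438312  0.03814169] [-0.15017633 -0.46602039  0.37357172]
```

View pics/w9.png

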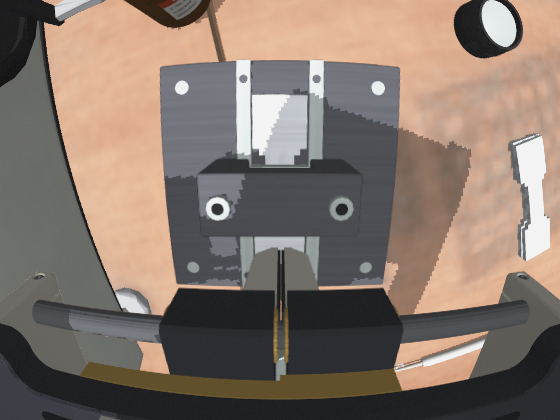

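The closed fingertips are above the coupon's near end at (280,250). The clamp has still not moved. I'll press down gently.

Request:
{"method": "arm_command", "body": {"series": "0 0 -0.2 0;0 0 -0.05 0;0 0 -0.04 0;0 0 0 0"}}

```text
time_s: 13.6
eef_pos: [0.5217, -0.2248, 0.025]
ee_rot: [0.001, 0.993, -0.114, 0.001]
ft_force: [-5.7, 2.3, 18.3]
gripper_width: 0.0005
grasp_force: 9.1
```

Request:
{"method": "arm_command", "body": {"series": "-0.107 0.025 0 0;-0.107 0.025 0 0;-0.107 0.025 0 0;-0.107 0.025 0 0;0 0 0 0"}}

```text
time_s: 14.22
eef_pos: [0.5014, -0.2203, 0.025]
ee_rot: [0.001, 0.993, -0.114, 0.003]
ft_force: [-0.5, 0.2, 13.3]
gripper_width: 0.0007
grasp_force: 6.1
```

Request:
{"method": "arm_command", "body": {"series": "0 0 0.5 0;0 0 0.2 0"}}

```text
time_s: 14.48
eef_pos: [0.4998, -0.2193, 0.0586]
ee_rot: [0.0, 0.993, -0.114, 0.001]
ft_force: [0.6, 0.1, -0.5]
gripper_width: 0.0008
grasp_force: 0.0
```

```bash
python3 - <<'E'
from h import *
print(clampshift('w10')); s=manip.observe();print(s['eef_pos'],s['ft_force'])
a=ortho('w10',.025,.52,-.2245,.09); cv2.imwrite('pics/o10.png',cv2.resize(a,(540,540)))
E
```

```text
[(0.83, 0.0, 0.0), (0.99, 0.0, 0.0)]
[ 0.50026044 -0.21956646  0.05951686] [ 1.50424326 -0.508433    1.31381209]
```

View pics/o10.png

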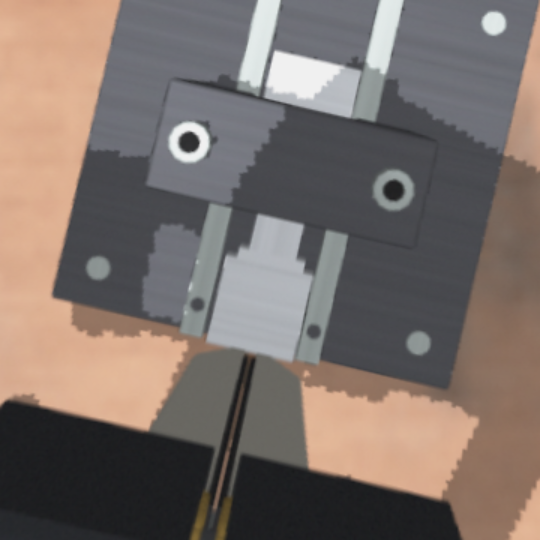

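The coupon slid about 19 mm, and its near end is now at the front edge at (252,352). I'll press again on the waist for a second drag.

Request:
{"method": "arm_command", "body": {"series": "0.323 -0.072 0 0;0.323 -0.072 0 0;0 0 0 0;0 0 -0.5 0;0 0 -0.12 0;0 0 -0.08 0;0 0 0 0"}}

```text
time_s: 15.4
eef_pos: [0.5317, -0.2261, 0.025]
ee_rot: [0.0, 0.993, -0.114, 0.001]
ft_force: [-8.3, 4.4, 22.6]
gripper_width: 0.0004
grasp_force: 10.7
```

Request:
{"method": "arm_command", "body": {"series": "-0.107 0.025 0 0;-0.107 0.025 0 0;-0.107 0.025 0 0;-0.107 0.025 0 0;-0.107 0.025 0 0;-0.107 0.025 0 0;0 0 0 0"}}

```text
time_s: 16.27
eef_pos: [0.5012, -0.2192, 0.025]
ee_rot: [0.001, 0.993, -0.114, 0.003]
ft_force: [1.7, 2.0, 13.2]
gripper_width: 0.0006
grasp_force: 6.3
```

Request:
{"method": "arm_command", "body": {"series": "0 0 0.5 0;-0.1 0.02 0.3 0;0 0 0 0", "claw": 46}}

```text
time_s: 16.65
eef_pos: [0.4945, -0.218, 0.0635]
ee_rot: [0.0, 0.993, -0.114, 0.001]
ft_force: [0.6, -0.0, -0.0]
gripper_width: 0.0255
grasp_force: 0.0
```

```bash
python3 - <<'E'
from h import *
print(clampshift('w11')); s=manip.observe();print(s['eef_pos'],s['ft_force'])
a=ortho('w11',.025,.50,-.22,.09); cv2.imwrite('pics/o11.png',cv2.resize(a,(540,540)))
E
```

```text
[(0.83, 0.0, 0.0), (0.98, 0.0, 0.0)]
[ 0.49403144 -0.21765418  0.06239145] [ 0.0980058  -0.12755987  0.58845604]
```

View pics/o11.png

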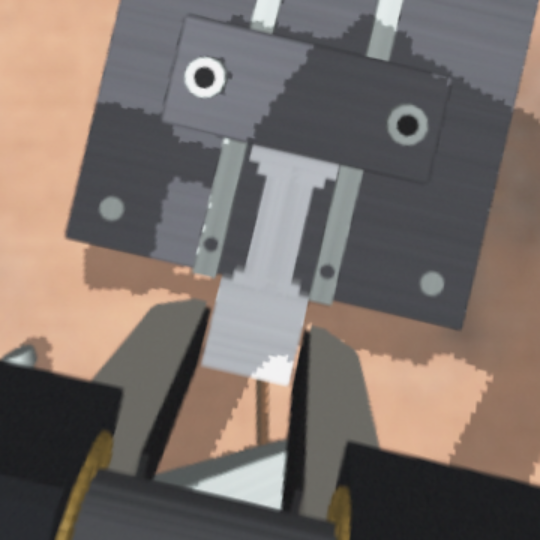

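The coupon now overhangs by about 28 mm, with its near end at (245,375) in the ortho view. I'll straddle and grip it.

Request:
{"method": "arm_command", "body": {"series": "-0.326 0.06 0 0;0 0 -0.5 0;0 0 -0.34 0;0 0 0 0;0 0 0 0", "claw": 46}}

```text
time_s: 17.32
eef_pos: [0.478, -0.2146, 0.0203]
ee_rot: [-0.0, 0.993, -0.114, -0.0]
ft_force: [0.4, -0.7, 0.8]
gripper_width: 0.046
grasp_force: 0.0
```

Request:
{"method": "arm_command", "body": {"series": "0 0 0 0;0 0 0 0;0 0 0 0;0 0 0 0", "claw": 10, "grip_force": 25}}

```text
time_s: 17.82
eef_pos: [0.4783, -0.2146, 0.0206]
ee_rot: [0.0, 0.993, -0.114, 0.001]
ft_force: [0.7, 1.1, 2.5]
gripper_width: 0.0296
grasp_force: 25.0
```

Request:
{"method": "arm_command", "body": {"series": "-0.117 0.027 0 0;-0.117 0.027 0 0;-0.117 0.027 0 0;-0.117 0.027 0 0;-0.117 0.027 0 0;0 0 0.3 0;0 0 0.5 0;0 0 0.3 0"}}

```text
time_s: 18.82
eef_pos: [0.4492, -0.2082, 0.0771]
ee_rot: [0.0, 0.993, -0.114, 0.001]
ft_force: [0.2, -0.4, -0.7]
gripper_width: 0.0291
grasp_force: 25.0
```

```bash
python3 - <<'E'
from h import *
print(clampshift('w12')); s=manip.observe();print(s['eef_pos'],s['ee_rot'],s['gripper_width'],s['joint_pos'])
# stack in wrist view and in the top view
for fn,fish in(('w12',True),('w9',True),('top0',False)):
    o=ortho(fn,.010,.503,-.425,.075,fish=fish); hsv=cv2.cvtColor(o,cv2.COLOR_BGR2HSV)
    m=((hsv[...,1]<45)&(hsv[...,2]>150)).astype(np.uint8)
    n,l,st,c=cv2.connectedComponentsWithStats(m); 
    for i in range(1,n):
        if st[i,4]>1500:
            p=np.argwhere(l==i)[:,::-1].astype(np.float32); r=cv2.minAreaRect(p)
            print(fn,st[i,4]*.25,'ctr',.503+.075-r[0][1]*.0005,-.425+.075-r[0][0]*.0005,np.array(r[1])*.5,r[2])
E
```

```text
[(0.82, 0.0, 0.0), (0.96, 0.0, 0.0)]
[ 0.45024409 -0.20877904  0.07886539] [ 8.81900503e-04  9.93476862e-01 -1.14014314e-01  1.91922757e-03] 0.029690131388023958 [-5.37514044e-01 -4.00447840e-02  1.92695280e+00 -3.32981676e-05
  1.25046045e+00  1.26181879e+00]
w12 2609.0 ctr 0.5030174102783203 -0.4262159271240234 [101.9405899   33.02945328] 82.07308197021484
w9 2655.75 ctr 0.5036916427612305 -0.42605695343017574 [104.03650665  33.01610565] 81.81219482421875
top0 3075.25 ctr 0.5031381530761718 -0.42546405029296874 [103.02515411  35.91951752] 82.5394287109375
```

Request:
{"method": "arm_command", "body": {"series": "0.058 -0.742 0 0.43;0.058 -0.742 0 0.43;0.058 -0.742 0 0.43;0.058 -0.742 0 0.43;0.058 -0.742 0 0.43;0.058 -0.742 0 0.43;0 0 0 0;0 0 0 0"}}

```text
time_s: 19.88
eef_pos: [0.4656, -0.4296, 0.0744]
ee_rot: [-0.001, 0.998, 0.065, -0.0]
ft_force: [0.3, 0.1, -0.6]
gripper_width: 0.0292
grasp_force: 25.0
```

```bash
python3 - <<'E'
from h import *
grab('wrist','w13'); s=manip.observe();e=s['eef_pos'];print(e,s['ee_rot'],s['gripper_width'])
zt=e[2]+.0045
o=ortho('w13',zt,e[0]+.05,e[1],.07); hsv=cv2.cvtColor(o,cv2.COLOR_BGR2HSV)
m=((hsv[...,1]<45)&(hsv[...,2]>90)).astype(np.uint8)
n,l,st,c=cv2.connectedComponentsWithStats(m)
for i in range(1,n):
    if st[i,4]>800: print(st[i],st[i,4]*.25)
# ascii map, world x decreasing downward, 4mm cells
for r in m[::6,::4]: print(''.join('#' if v else '.' for v in r))
E
```

```text
[ 0.46578343 -0.42927458  0.07460937] [-6.06298016e-04  9.97843644e-01  6.56322735e-02 -3.14158976e-04] 0.028958289123310565
[   87    65    88   206 10536] 2634.0
[ 170  216   56   64 1857] 464.25
[  66  225   41   55 1478] 369.5
......................................................................
......................................................................
......................................................................
......................................................................
......................................................................
......................................................................
......................................................................
......................................................................
......................................................................
......................................................................
......................................................................
..................................###.................................
.................
[... 1767 characters left out ...]
..................###############.#######....................
........................###################.#######...................
......................#####.###############.########..................
....................#######.###############..########.................
....................#######.###############..#########................
...................########.###############...#########...............
...................#######...###############...#########..............
..................########...############......########...............
..................########...##.................#####.................
.................#########......................######................
```

Request:
{"method": "arm_command", "body": {"series": "0.01 -0.02 -0.5 0;0 0 -0.5 0;0 0 -0.1 0;0 0 0 0;0 0 0 0"}}

```text
time_s: 20.55
eef_pos: [0.4673, -0.4319, 0.0217]
ee_rot: [0.001, 0.998, 0.066, 0.001]
ft_force: [0.0, 0.0, -0.7]
gripper_width: 0.0292
grasp_force: 25.0
```

Request:
{"method": "arm_command", "body": {"series": "0 0.01 -0.12 0;0 0 -0.06 0;0 0 0 0;0 0 0 0"}}

```text
time_s: 21.05
eef_pos: [0.4664, -0.4309, 0.0111]
ee_rot: [-0.0, 0.998, 0.066, -0.0]
ft_force: [-0.3, -0.1, 0.2]
gripper_width: 0.0293
grasp_force: 25.0
```

Request:
{"method": "arm_command", "body": {"series": "0 0 -0.02 0;0 0 0 0;0 0 0 0"}}

```text
time_s: 21.42
eef_pos: [0.4667, -0.4313, 0.0107]
ee_rot: [0.0, 0.998, 0.066, 0.0]
ft_force: [-0.8, -0.2, 4.5]
gripper_width: 0.0296
grasp_force: 25.0
```

Request:
{"method": "arm_command", "body": {"series": "0 0 0 0;0 0 0 0;0 0 0 0;0 0 0 0", "claw": 44}}

```text
time_s: 21.92
eef_pos: [0.4664, -0.4308, 0.0099]
ee_rot: [-0.0, 0.998, 0.066, -0.0]
ft_force: [0.4, 0.3, -1.4]
gripper_width: 0.0438
grasp_force: 0.0
```

Request:
{"method": "arm_command", "body": {"series": "0 0 0.3 0;0 0 0.6 0;-0.3 0 0.8 0;-0.3 0 0.8 0;-0.3 0 0 0;-0.3 0 0 0;0 0 0 0;0 0 0 0"}}

```text
time_s: 22.92
eef_pos: [0.4061, -0.4303, 0.134]
ee_rot: [-0.001, 0.998, 0.066, -0.0]
ft_force: [0.1, 0.5, -1.4]
gripper_width: 0.0438
grasp_force: 0.0
```

```bash
python3 - <<'E'
from h import *
print(clampshift('w14')); grab('top','top2'); grab('side','side2')
for fn,fish in(('top0',False),('side0',False),('top2',False),('side2',False),('w14',True)):
  for z in((.010,.015) if '0' not in fn else (.010,)):
    o=ortho(fn,z,.503,-.425,.075,fish=fish); hsv=cv2.cvtColor(o,cv2.COLOR_BGR2HSV)
    m=((hsv[...,1]<45)&(hsv[...,2]>150)).astype(np.uint8)
    n,l,st,c=cv2.connectedComponentsWithStats(m)
    for i in range(1,n):
        if st[i,4]>1500:
            p=np.argwhere(l==i)[:,::-1].astype(np.float32); r=cv2.minAreaRect(p)
            print(fn,z,st[i,4]*.25,'ctr',round(.503+.075-r[0][1]*.0005,4),round(-.425+.075-r[0][0]*.0005,4),(np.array(r[1])*.5).round(1),round(r[2],1))
o=ortho('w14',.015,.503,-.425,.065); hsv=cv2.cvtColor(o,cv2.COLOR_BGR2HSV)
for r in ((hsv[...,1]<45)&(hsv[...,2]>150))[::6,60:200:3]: print(''.join('#' if v else '.' for v in r))
E
```

```text
[(0.73, 0.0, 0.0), (0.96, 0.0, 0.0)]
top0 0.01 3075.25 ctr 0.5031 -0.4255 [103.   35.9] 82.5
side0 0.01 4350.0 ctr 0.5033 -0.421 [105.2  49.1] 83.2
top2 0.01 2910.0 ctr 0.5059 -0.4253 [100.1  36.1] 82.4
top2 0.01 1555.5 ctr 0.449 -0.4713 [22.6 91.3] 50.6
top2 0.015 2882.25 ctr 0.5046 -0.4242 [100.7  35.9] 82.3
top2 0.015 1568.25 ctr 0.4493 -0.471 [22.5 92. ] 50.6
side2 0.01 4978.5 ctr 0.5032 -0.4246 [106.6  56.1] 83.3
side2 0.015 4899.5 ctr 0.5029 -0.4178 [105.7  55.6] 82.9
w14 0.01 2741.0 ctr 0.5032 -0.4267 [102.5  32.7] 81.9
w14 0.015 2645.75 ctr 0.5029 -0.4262 [100.8  32.1] 82.4
...............................................
...............................................
...............................................
...............................................
...............................................
.....................#########.................
..........#####################................
..........######################...............
..........######################...............
..........######################...............
...........####################
[... 900 characters left out ...]
##################..........
.................#####################.........
.................#####################.........
.................#####################.........
.................#####################.........
..................####################.........
..................####################.........
..................#####################........
..................#####################........
...................##############..............
...............................................
...............................................
...............................................
...............................................
...............................................
```

```bash
python3 -c "
from bench import manip
print(manip.finish_job())"
```

```text
the job is handed in; nothing more can be done
None
```

I handed the job in after about 23 s of the 72 s. The wedge is out and laid flat on the bench well clear of the clamp, which showed no measurable shift, and the coupon measures squarely on top of the stack; I got no verdict back from the judging.

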